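# Charge a beaker with grinding balls through a click-stop gate

## Robot

A 6-joint arm with a two-finger parallel gripper is mounted at the origin on a cart in front of the work surface, level with it; the furniture and walls round the work are solid. World frame = base frame: x ahead of the robot, y to its left, z up, the work surface at z = 0. Lengths are in m, angles in rad, forces in N, time in s.
With the tool pointing down it reaches from about 0.4 to 0.825 m from the base axis. Payload 7 kg.
Tool frame: the origin (TCP) lies at the very end of the fingers, on their centre line; the grasp point (between the pads) lies 19 mm behind it; z points along the fingers, y is the direction in which the jaws open and shut (so a half turn about z gives the same grasp; the last joint's range is limited). The gripper opens to 85 mm and grips with 20 to 120 N. Pads are 22 mm wide; open, the fingers measure 114 mm over their backs; the gripper's body (76 mm by 85 mm) begins 54 mm behind the grasp point. The pads swing forward as they close: fully open they stand 13 mm farther back than shut.
Start: joints at [1.418, 0.359, 0.012, 0, -1.224, -0.288], TCP at [0.288, 0.61, 0.231] pointing down, gripper open.
Joint ranges: [-3.07, 3.07], [-1.43, 2.12], [-1.02, 1.25], [-3.03, 1.67], [-3.05, -0], [-3.03, 3.03]. Speed limits (rad/s): [2.39, 2.39, 3.01, 3.14, 3.14, 3.14].

## Interface

Orientations are given as a unit quaternion [x, y, z, w].
In Python, from plant import sense, optics, manip, finder gives the robot as it stands. The module is installed in compiled form; this text tells all that it offers.
- The arm moves only by the shell command python3 -m jog 'ROWS'. ROWS is JSON, one flat list of numbers, 7 for each row, row after row: the closure, from 0 (fully open) to 1 (shut), then the shift along the tool's x, y, z scaled (see below), then the turn, a rotation vector about the tool's x, y, z scaled (see below). A call has 1 to 20 rows; each row is the pose to reach, as a shift and turn from the pose commanded when the call began, along the tool's axes at that moment, turning the shorter way round; what a row does not reach only later rows make up. The controller multiplies each number of a shift by 250 mm and each number of a turn by 180 degrees. A row lasts 1/12 s, in which the tool goes at most 41.7 mm and 7.16 degrees, less where a joint would pass 70% of its speed; a pose out of reach is approached as far as the arm can. A call with a number of a shift or a turn outside -1 to 1 is refused whole. A call with a gripper value outside its range is refused whole. The fingers move at their own pace and stop on an object; the grip force is fixed at half the most. Time passes only in rows, so rows that repeat a pose let the fingers close. It gives the time, the measured TCP pose, the force and the opening at its end, in the units of the state.
- sense(): the state, without advancing time (a new reading comes with each control period).
- optics.capture(name): name is "scene" or "top" or "wrist"; returns (picture, depth): 384x512x3 uint8, blue, green, red; 384x512 float32, m along the optical axis (not along the pixel's ray), 0 where there is no reading.
- optics.camera_params(name): a dict with "fovy" (degrees; the focal length in pixels is half the picture's height over the tangent of half this angle, whatever the lens; pixels are square), "cx", "cy" (the principal point, pixels), "extrinsics" (4x4, takes a point from world to camera coordinates). Camera axes: x right, y down, z forward; pixel columns grow to the right and rows downward; lengths in m; the calibration is good to about 2 mm. A picture is of the moment at which its call begins: read the wrist's pose just before it. camera_params takes no time and is no camera call; for the wrist camera it gives the pose at the moment of the call.
- manip.hand_in(): hands the job in, once; it reports no verdict.
Trained networks look in the newest picture that a camera, given by its name, has taken for a name from the list of things; names that differ only in an ending like _2 or _b are one class to them, and where a whole thing is asked for, a point or a joint stands for the part that bears it (a point fixed in the world has none). Each returns a list of dicts, best first, with "score" (0 to 1); they miss things now and then, are a little off and sometimes report something else, mostly with a low value. They report only what shows in the picture. A call takes as long as a camera call.
- finder.find_in(camera, label): "centre" ([x, y, z] in m, in the coordinates of the camera as it stood for that picture, good to about 4 mm: the middle of the surface that is visible of it).
- finder.outline_of(camera, label): "mask" (384x512 bool, what is visible of it).
- finder.tip_of(camera, label): "centre" ([x, y, z] in m, in the coordinates of the camera as it stood for that picture, good to about 4 mm: a listed point, or the origin of a listed thing).
The state is a dict: "clock": time; "joints": joint angles; "qd": joint speeds; "tau": joint torques, N m; "position": TCP position; "tool_rot": TCP orientation; "ft_force": force on the tool from outside, world axes, zero at the start; "wrist_torque": the same for the moment, N m; "finger_gap": finger opening in m.
Only numpy, scipy, OpenCV 4.12 (cv2) and the standard library are available. Lean on these libraries where they do the work, as an engineer would, in place of code of your own. Each camera call takes 0.05 s, during which the arm holds its last target. There are 200 camera calls.

## Task

Use the scoop to take at least three of the dark metal grinding balls out of the white tray and tip them into the hopper of the ball loader, touching the balls with nothing but the scoop, then set the scoop back down in the tray. Then grip the loader's black knob, turn it clockwise against its closing spring to the third click and not on to the fourth, and hold it there so that the balls run down into the beaker; the program finishes while still holding the knob at the third click. Leave no ball on the bench or in the hopper, and do not disturb the timer, the vials, the tape or the beaker.

Things in the scene. Friction and masses are not known exactly. Their poses are not given: they have to be found in the camera images.
- loader: ball loader, fixed to the bench: grey base plate (x -60..60, y -65..113 mm, 8 mm thick), aluminium column, deck and bridge (top z = 152 mm, under the knob), steel hopper, black knob on a vertical spindle beside it. Origin on the bench under the knob's axis, z up, +y from the knob's axis towards the hopper.
- hopper_mouth (a point): centre of the hopper's open mouth at rim height (z = 160 mm), axes as loader; the mouth is 76 mm along x, 70 mm along y. Its walls slope to a throat, 26 x 32 mm, 19 mm nearer the knob's axis, closed below (95 mm above the bench) by a swinging plate with ports, over the beaker.
- hopper_in (a point): point inside the hopper, 120 mm above the bench, 72 mm from the knob's axis; balls lying in the hopper are within 45 mm of it
- beaker_in (a point): point on the beaker's axis, 22 mm above its underside; balls lying in the beaker are within 30 mm of it
- knob_grip (a point): on the knob's vertical axis, 180 mm above the bench, where to grip it. Black bar 46 mm long, 14 mm wide, z = 160 to 189 mm; this frame turns with it: x along the bar, y across its 14 mm width, z up. A white line marks its -x end, which points to marks on the bridge: bar (shut), small dot, middle dot, large red dot (third stop), bar.
- gate_knob (a joint): turn of the knob, rad: 0 = shut (home), grows clockwise from above. Clicks every 24 deg: 0.419, 0.838, 1.257 (third), 1.676; end 1.9. The spring pulls home with 0.09 N m at 0, 0.14 at the third; the torque eases by 0.05 into each stop and jumps up by 0.09 just past it. Let go, it swings home. Only the third stop brings a port (32 mm) under the throat that lets the balls through.
- tray: white open tray fixed to the bench, 186 x 71 x 28 mm outside, walls and floor 3 mm thick. Origin on the bench under its centre, x along its length. The scoop stands at the -x end with its mouth to +x, the balls lie loose in the +x half.
- scoop: loose aluminium scoop, 90 g, flat pan. Origin under the middle of the pan, x towards its open mouth, z up. Pan from x = -32 (back wall 26 mm high) to the lip at x = 36 mm, 60 mm wide outside, floor 2 mm thick, 0.7 at the lip; side walls 26 mm high, sloping down to nothing at the lip. The handle rises backwards at 51 degrees from the back wall to x = -87, z = 86 mm.
- scoop_grip (a point): middle of the scoop's blue handle sleeve, at x = -71, z = 66 mm in the scoop's frame; the sleeve is 14 mm wide (along the scoop's y), 13 mm thick, 52 mm long along the slanting handle
- scoop_lip (a point): middle of the scoop's lip, on its underside; axes as scoop
- ball0_center (a point): centre of a loose dark grinding ball, 12 mm diameter, 13.5 g
- ball1_center (a point): centre of a loose dark grinding ball, 12 mm diameter, 13.5 g
- ball2_center (a point): centre of a loose dark grinding ball, 12 mm diameter, 13.5 g
- ball3_center (a point): centre of a loose dark grinding ball, 12 mm diameter, 13.5 g
- beaker: loose glass beaker, 54 mm across, 67 mm high, inside about 42 mm wide, standing on the loader's base plate (8 mm thick) in a low steel ring under the outlet. Origin at the centre of its underside.
- timer: loose white timer, 71 x 67 x 19 mm, origin under its centre; leave alone
- vial0: loose glass vial with a red cap, 27 mm wide, 56 mm high, origin under its centre; leave alone
- vial1: loose glass vial with a green cap, 27 mm wide, 56 mm high, origin under its centre; leave alone
- tape_1: loose roll of tape lying flat, 98 mm across, 25 mm high, origin under its centre; leave alone

How it is judged:
By the outcome, as a careful person would: the job done as asked, in the order asked, and still so for the second after the job is handed in, while the arm keeps its last pose, push and grip.
It also fails if it takes over 61 s, if anything falls off the work surface, if the arm or the gripper's body presses on something with over 40 N, if the wrist force passes 120 N, or if a joint passes its speed limit or range.

## Working session

There is one attempt and no reset: what is moved stays moved. The work goes in short steps, Python scripts to look and compute and a shell command to move; the robot and the scene stay as the last step left them, time stands still between calls to the robot, and variables do not carry over. Pictures are saved under pics/ and viewed, about 8 in all and at most 12, crops included, and the job is handed in when it is done.

```bash
mkdir -p pics
cat > h.py <<'E'
import numpy as np, cv2, json
from scipy.spatial.transform import Rotation as R
from plant import sense, optics, manip, finder
np.set_printoptions(precision=4,suppress=True)
def cam(name):
    p=optics.camera_params(name); E=np.array(p["extrinsics"]); return p,np.linalg.inv(E)
def towrld(name,c,T=None):
    T=cam(name)[1] if T is None else T
    return (T@np.r_[c,1])[:3]
def cloud(name,d):
    p,T=cam(name); f=d.shape[0]/2/np.tan(np.radians(p["fovy"])/2)
    v,u=np.mgrid[:d.shape[0],:d.shape[1]]
    P=np.stack([(u-p["cx"])/f*d,(v-p["cy"])/f*d,d],-1)
    return P@T[:3,:3].T+T[:3,3]
def pose():
    s=sense(); return np.array(s["position"]),R.from_quat(s["tool_rot"])
def rel(p,rot,p0=None,r0=None):
    "row numbers to reach p,rot from current (or given) pose"
    if p0 is None: p0,r0=pose()
    return np.r_[r0.inv().apply(np.array(p)-p0)/0.25,(r0.inv()*rot).as_rotvec()/np.pi]
E
cat > a.py <<'E'
from h import *
s=sense(); print(s)
for n in ["scene","top"]:
    im,d=optics.capture(n); cv2.imwrite(f"pics/{n}0.png",im); np.save(f"pics/{n}_d.npy",d)
    for l in ["loader","hopper_mouth","knob_grip","tray","scoop","scoop_grip","scoop_lip","ball0_center","beaker","timer","vial0","vial1","tape_1"]:
        for r in finder.tip_of(n,l)[:5 if 'ball' in l else 1]:
            print(n,l,round(r["score"],2),towrld(n,r["centre"]))
E
python3 a.py; python3 -c "
import cv2,numpy as np
a=cv2.imread('pics/scene0.png');b=cv2.imread('pics/top0.png');cv2.imwrite('pics/both.png',np.vstack([a,b])[:, :]) "
```

```text
{'clock': 0.0, 'joints': array([ 1.4181,  0.3594,  0.011 , -0.0003, -1.2241, -0.2881]), 'qd': array([ 0.0003,  0.0006,  0.001 , -0.0002, -0.0015,  0.0013]), 'tau': array([ -0.0017, -58.3314,  29.3409,   6.9367,  -0.0061,  -0.    ]), 'position': array([0.2878, 0.61  , 0.2303]), 'tool_rot': array([ 0.9758, -0.2187, -0.0001,  0.0008]), 'ft_force': array([0.7857, 0.4187, 0.0768]), 'wrist_torque': array([-0.0114,  0.0278,  0.013 ]), 'finger_gap': 0.08547333877473788}
scene loader 0.73 [ 0.4467 -0.1795 -0.0003]
scene hopper_mouth 0.68 [ 0.4483 -0.0962  0.1612]
scene knob_grip 0.58 [ 0.4449 -0.1778  0.1801]
scene tray 0.76 [ 0.5531  0.1286 -0.0004]
scene scoop 0.59 [0.5535 0.1732 0.003 ]
scene scoop_grip 0.91 [0.5604 0.241  0.0676]
scene scoop_lip 0.69 [0.5529 0.1319 0.0003]
scene ball0_center 0.16 [0.554  0.1399 0.0006]
scene beaker 0.66 [0.551  0.1721 0.0045]
scene timer 0.26 [ 0.4475 -0.1158  0.0338]
scene vial0 0.82 [ 0.5285 -0.3452  0.0018]
scene vial1 0.82 [ 0.5285 -0.3452  0.0018]
scene tape_1 0.73 [ 0.6896 -0.2988  0.0014]
top loader 0.84 [ 0.4442 -0.1809  0.0014]
top hopper_mouth 0.65 [ 0.4456 -0.0961  0.1633]
top knob_grip 0.88 [ 0.4465 -0.1775  0.1796]
top tray 0.62 [0.552  0.1325 0.0059]
top scoop 0.91 [0.5503 0.1728 0.0045]
top scoop_grip 0.67 [0.5599 0.2453 0.068 ]
top scoop_lip 0.64 [0.5495 0.1384 0.0009]
top ball0_center 0.61 [ 0.6856 -0.296   0.0003]
top beaker 0.31 [ 0.5501  0.1416 -0.0004]
top timer 0.92 [ 0.67    0.1572 -0.0013]
top vial0 0.66 [ 0.5352 -0.3427  0.0008]
top vial1 0.66 [ 0.5352 -0.3427  0.0008]
top tape_1 0.6 [ 0.6884 -0.2995 -0.0011]
```

View pics/both.png

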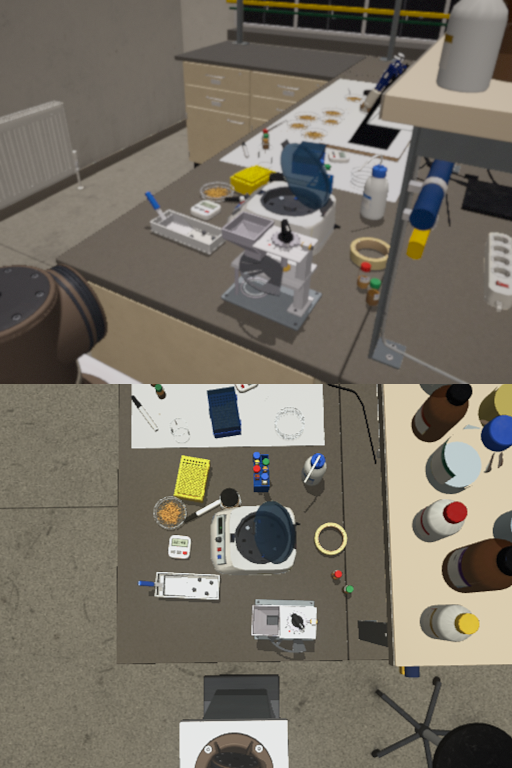

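```bash
cat > b.py <<'E'
from h import *
im=cv2.imread("pics/top0.png"); d=np.load("pics/top_d.npy"); W=cloud("top",d)
# tray: points z 0.024..0.032 near tray -> min area rect (white rim)
m=(abs(W[...,2]-0.028)<0.005)&(abs(W[...,0]-0.55)<0.07)&(abs(W[...,1]-0.13)<0.13)&(im.min(-1)>150)
r=cv2.minAreaRect((W[m][:,:2]*1000).astype(np.float32)); print("tray rim",m.sum(),r)
# dark balls within tray
m=(abs(W[...,0]-0.55)<0.04)&(W[...,1]<0.14)&(W[...,1]>0.02)&(W[...,2]<0.03)&(im.max(-1)<110)
n,l,st,c=cv2.connectedComponentsWithStats(m.astype(np.uint8))
for i in range(1,n):
    if st[i,4]>5: print(c[i],st[i,4],np.median(W[l==i],0))
# knob top
m=(abs(W[...,2]-0.189)<0.005)&(np.hypot(W[...,0]-.446,W[...,1]+.178)<0.05)
print("knob",m.sum(),cv2.minAreaRect((W[m][:,:2]*1000).astype(np.float32)))
E
python3 b.py
```

```text
tray rim 217 ((552.6434326171875, 131.87557983398438), (188.54595947265625, 73.43275451660156), 86.42240905761719)
[213. 189.] 7 [ 0.5898  0.0567 -0.0014]
[222.2143 203.0714] 168 [0.5446 0.0298 0.0006]
[199.125 195.125] 8 [0.5709 0.0976 0.0144]
[211.  198.5] 6 [0.56   0.0618 0.013 ]
[193.75 205.5 ] 8 [0.5398 0.1145 0.0139]
[206.125 209.125] 8 [0.5286 0.0769 0.0157]
[194. 215.] 17 [ 0.5118  0.1153 -0.0008]
knob 87 ((445.354248046875, -179.8004913330078), (45.06252670288086, 13.50435733795166), 33.758445739746094)
```

The pictures show the tray left of the loader (top view px ~(187,203)), with the scoop's blue handle at its left (+y) end, four balls in the right half, and the loader at px (283,238) with the hopper on the knob's left. The poses agree with the networks to a few mm. Next I go above the scoop handle.

```bash
cat >> h.py <<'E'
def toolrot(yaw_deg,a_deg,sgn=-1):
    "scoop heading yaw; tool y = sgn * scoop y, z tilted a toward scoop x (fingers point forward)"
    y=np.radians(yaw_deg); ex=np.array([np.cos(y),np.sin(y),0]); ey=np.array([-ex[1],ex[0],0])
    a=np.radians(a_deg); z=ex*np.sin(a)-np.array([0,0,np.cos(a)]); Y=sgn*ey
    return R.from_matrix(np.c_[np.cross(Y,z),Y,z])
E
python3 - <<'E'
from h import *
for a in (0,15):
    r=toolrot(-93.6,a); z=r.as_matrix()[:,2]
    g=np.array([.560,.243,.069])
    print(a,r.as_matrix().round(2).tolist(), rel(g+0.019*z-0.11*z,r), rel(g+[0,0,.15],r))
E
```

```text
0 [[-0.06, -1.0, 0.0], [-1.0, 0.06, -0.0], [0.0, 0.0, -1.0]] [ 1.611   0.865   0.2853  0.     -0.      0.3797] [ 1.611   0.865   0.0493  0.     -0.      0.3797]
15 [[-0.06, -1.0, -0.02], [-0.96, 0.06, -0.26], [0.26, 0.0, -0.97]] [ 1.5762  0.7775  0.2977 -0.0497  0.0732  0.3774] [ 1.611   0.865   0.0493 -0.0497  0.0732  0.3774]
```

```bash
python3 -m jog '[0,0.8,0.43,0.05,-0.05,0.073,0.377, 0,0.8,0.43,0.05,-0.05,0.073,0.377, 0,0.8,0.43,0.05,-0.05,0.073,0.377, 0,0.8,0.43,0.05,-0.05,0.073,0.377, 0,0.8,0.43,0.05,-0.05,0.073,0.377, 0,0.8,0.43,0.05,-0.05,0.073,0.377, 0,0.8,0.43,0.05,-0.05,0.073,0.377, 0,0.8,0.43,0.05,-0.05,0.073,0.377, 0,0.8,0.43,0.05,-0.05,0.073,0.377, 0,0.8,0.43,0.05,-0.05,0.073,0.377, 0,0.8,0.43,0.05,-0.05,0.073,0.377, 0,0.8,0.43,0.05,-0.05,0.073,0.377]'
python3 - <<'E'
from h import *
r=toolrot(-93.6,15); z=r.as_matrix()[:,2]
g=np.array([.560,.243,.069])
print(rel(g+0.019*z-0.11*z,r),sense()["joints"])
E
```

```text
clock: 2.4
position: [0.4231, 0.428, 0.2184]
tool_rot: [-0.68, 0.721, -0.089, -0.096]
ft_force: [-0.8, -0.3, -0.7]
finger_gap: 0.0851
[ 0.5282 -0.591   0.3949  0.0003 -0.      0.0014] [ 1.1704  0.3787 -0.0529  0.0865 -1.388  -1.2554]
```

```bash
python3 -m jog '[0,0.528,-0.591,0.395,0,0,0, 0,0.528,-0.591,0.395,0,0,0, 0,0.528,-0.591,0.395,0,0,0, 0,0.528,-0.591,0.395,0,0,0, 0,0.528,-0.591,0.395,0,0,0, 0,0.528,-0.591,0.395,0,0,0, 0,0.528,-0.591,0.395,0,0,0, 0,0.528,-0.591,0.395,0,0,0]'
cat > w.py <<'E'
from h import *
import sys
p,T=cam("wrist"); im,d=optics.capture("wrist"); cv2.imwrite(f"pics/{sys.argv[1]}.png",im); np.save(f"pics/{sys.argv[1]}.npy",d); np.save(f"pics/{sys.argv[1]}_W.npy",cloud("wrist",d))
for l in sys.argv[2:]:
    for r in finder.tip_of("wrist",l)[:4]: 
        print(l,round(r["score"],2),towrld("wrist",r["centre"],T))
E
python3 w.py w1 scoop_grip scoop_lip scoop tray ball0_center
```

```text
clock: 3.07
position: [0.5613, 0.265, 0.1574]
tool_rot: [-0.679, 0.722, -0.089, -0.096]
ft_force: [-1.0, 0.8, 0.6]
finger_gap: 0.0851
scoop_grip 0.77 [0.5558 0.2394 0.0662]
scoop_lip 0.57 [ 0.5531  0.1365 -0.0035]
scoop 0.58 [0.5536 0.1727 0.0032]
tray 0.7 [ 0.5524  0.1297 -0.0009]
tray 0.53 [0.5281 0.0803 0.0061]
ball0_center 0.45 [0.54   0.1141 0.0076]
```

View pics/w1.png

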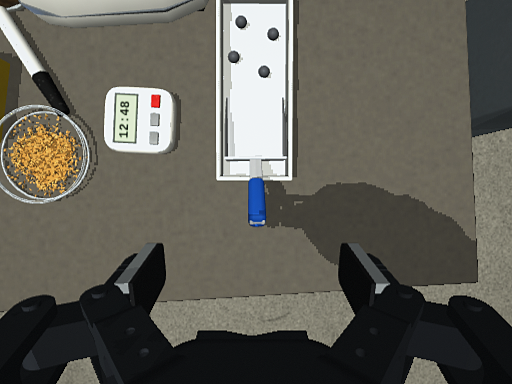

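The wrist view shows the blue sleeve at px (257,202), the scoop square in the tray, and the balls at px (241,22), (273,34), (234,57) and (264,72).

Run:
```python
from h import *
im=cv2.imread("pics/w1.png").astype(int); W=np.load("pics/w1_W.npy")
m=(im[...,0]>im[...,2]+50)&(W[...,2]>0.03); m[:170]=0;m[232:]=0
P=W[m]; print(m.sum(),P.mean(0),P.min(0),P.max(0))
h=P[P[:,2]>np.median(P[:,2])]; l=P[P[:,2]<=np.median(P[:,2])]; dd=l.mean(0)-h.mean(0); print("dir",dd, np.degrees(np.arctan2(dd[1],dd[0])))
# tray rim
m=(abs(W[...,2]-.028)<.004)&(im.min(-1)>130)&(abs(W[...,0]-.552)<.06)&(W[...,1]<.25)
print(cv2.minAreaRect((W[m][:,:2]*1000).astype(np.float32)))
# scoop back wall (z~.029) region y .2
m=(W[...,2]>.022)&(W[...,2]<.034)&(abs(W[...,1]-.19)<.04)&(abs(W[...,0]-.552)<.033)&(abs(W[...,0]-.552)>.02)
print(W[m].mean(0))
```

```text
746 [0.556  0.2447 0.0777] [0.5486 0.2257 0.0548] [0.5633 0.264  0.3134]
dir [-0.0006 -0.017  -0.0198] -92.14248771275804
((550.899658203125, 140.06607055664062), (172.0849609375, 73.60987854003906), 86.48019409179688)
[0.5377 0.1994 0.028 ]
```

Run:
```python
from h import *
r=toolrot(-93.2,15); z=r.as_matrix()[:,2]
g=np.array([.556,.245,.069])
print(rel(g+0.019*z,r), rel(g+0.019*z-.05*z,r))
```

```text
[-0.0052  0.0127  0.4427  0.0005  0.0002 -0.0011] [-0.0054  0.013   0.2427  0.0005  0.0002 -0.0011]
```

```bash
python3 -m jog '[0,0,0.013,0.12,0,0,0, 0,0,0.013,0.24,0,0,0, 0,-0.005,0.013,0.35,0,0,0, 0,-0.005,0.013,0.44,0,0,0, 0,-0.005,0.013,0.44,0,0,0, 0.5,-0.005,0.013,0.44,0,0,0, 0.7,-0.005,0.013,0.44,0,0,0, 0.8,-0.005,0.013,0.44,0,0,0, 1,-0.005,0.013,0.44,0,0,0, 1,-0.005,0.013,0.44,0,0,0, 1,-0.005,0.013,0.44,0,0,0, 1,-0.005,0.013,0.44,0,0,0, 1,-0.005,0.013,0.44,0,0,0, 1,-0.005,0.013,0.44,0,0,0]'
python3 - <<'E'
from h import *
s=sense();print(s["position"],s["ft_force"],s["wrist_torque"],s["finger_gap"])
r=toolrot(-93.5,15); p0,r0=pose()
for d in (.05,.092,.096): print(rel(p0+d*np.array([np.cos(np.radians(-93.5)),np.sin(np.radians(-93.5)),0]),r0))
E
python3 w.py w2 scoop_grip scoop_lip scoop ball0_center
```

```text
clock: 4.53
position: [0.5564, 0.2396, 0.0517]
tool_rot: [-0.679, 0.722, -0.089, -0.095]
ft_force: [-1.4, 2.3, 5.8]
finger_gap: 0.0132
[0.5564 0.2396 0.0517] [-1.4474  2.2901  5.7985] [ 0.8625  0.5613 -0.2028] 0.013222336708447427
[ 0.1932 -0.      0.0516  0.      0.      0.    ]
[ 0.3555 -0.0001  0.0949  0.      0.      0.    ]
[ 0.371  -0.0001  0.0991  0.      0.      0.    ]
scoop_grip 0.75 [0.5585 0.2426 0.0648]
scoop_lip 0.93 [ 0.5523  0.1395 -0.001 ]
scoop 0.78 [0.5529 0.1737 0.0055]
ball0_center 0.75 [0.5382 0.1139 0.0089]
ball0_center 0.27 [0.5557 0.1727 0.004 ]
```

View pics/w2.png

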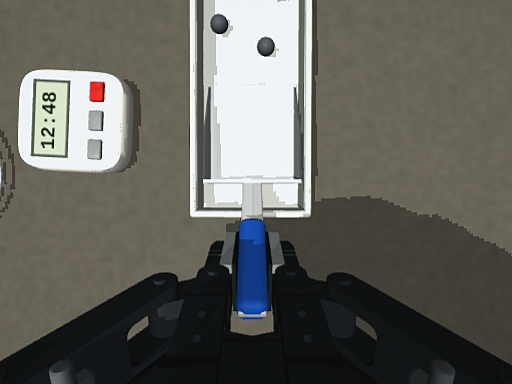

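The scoop is gripped (gap 13 mm) and sits square in the tray. Now I push it level toward the far end of the tray.

```bash
python3 -m jog '[1,0.019,0,0.0052,0,0,0, 1,0.039,0,0.0103,0,0,0, 1,0.066,0,0.0175,0,0,0, 1,0.093,0,0.0248,0,0,0, 1,0.12,0,0.032,0,0,0, 1,0.147,0,0.0392,0,0,0, 1,0.174,0,0.0464,0,0,0, 1,0.201,0,0.0536,0,0,0, 1,0.228,0,0.0608,0,0,0, 1,0.255,0,0.0681,0,0,0, 1,0.282,0,0.0753,0,0,0, 1,0.301,0,0.0805,0,0,0, 1,0.321,0,0.0857,0,0,0, 1,0.321,0,0.0857,0,0,0]'
python3 w.py w3 scoop_lip ball0_center
python3 - <<'E'
from h import *
s=sense();print(s["clock"],s["position"],s["ft_force"],s["finger_gap"])
E
```

```text
clock: 5.95
position: [0.5516, 0.1559, 0.0517]
tool_rot: [-0.679, 0.722, -0.089, -0.095]
ft_force: [2.1, -0.4, 3.5]
finger_gap: 0.013
scoop_lip 0.61 [ 0.5483  0.0548 -0.0042]
ball0_center 0.63 [0.538  0.0503 0.0099]
6.1 [0.5515 0.1561 0.0515] [ 2.3369 -0.5048  6.6328] 0.012887264910269485
```

View pics/w3.png

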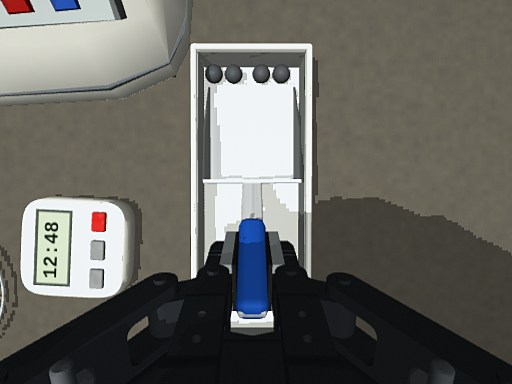

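All four balls are lined up against the end wall at row 74, cols 213/233/261/282, and the lip is at about row 84. The leftmost ball is close to the scoop's side wall, so I shift the scoop 1.5 mm left and wedge the lip under the balls.

```bash
python3 -m jog '[1,0,-0.006,0,0,0,0, 1,0.01,-0.006,0.0027,0,0,0, 1,0.02,-0.006,0.0054,0,0,0, 1,0.03,-0.006,0.008,0,0,0, 1,0.038,-0.006,0.0101,0,0,0, 1,0.043,-0.006,0.0115,0,0,0, 1,0.043,-0.006,0.0115,0,0,0]'
python3 w.py w4
python3 - <<'E'
from h import *
s=sense();print(s["clock"],s["position"],s["ft_force"],s["finger_gap"])
im=cv2.imread("pics/w4.png")[20:220,170:340]; cv2.imwrite("pics/w4c.png",cv2.resize(im,None,fx=3,fy=3))
E
```

```text
clock: 6.68
position: [0.5527, 0.1462, 0.0517]
tool_rot: [-0.68, 0.722, -0.089, -0.094]
ft_force: [-0.1, 4.5, 7.9]
finger_gap: 0.0132
6.7333 [0.5528 0.1462 0.0517] [0.9595 2.7683 7.2535] 0.01320283393379337
```

View pics/w4c.png

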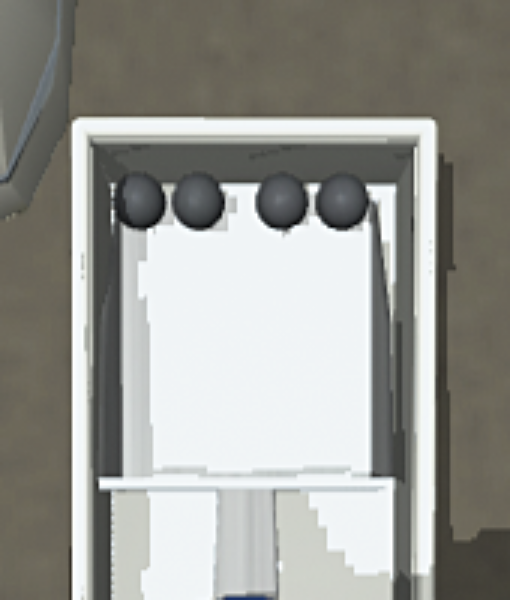

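The balls look to be on the pan, and the lip is close to the wall. I press on a few mm and watch the force.

```bash
python3 -m jog '[1,0.006,0,0.0016,0,0,0, 1,0.012,0,0.0032,0,0,0, 1,0.012,0,0.0032,0,0,0]'
python3 - <<'E'
from h import *
s=sense();print(s["clock"],s["position"],s["ft_force"],s["finger_gap"])
W=np.load("pics/w4_W.npy")
# lip/ball/wall heights along tray centre line columns in w4
im=cv2.imread("pics/w4.png")
for c in (245,285):
    print([(r,round(1000*W[r,c,1],1),round(1000*W[r,c,2],1)) for r in range(64,100,3)])
p0,r0=pose(); ex=np.array([np.cos(np.radians(-93.5)),np.sin(np.radians(-93.5)),0]); ax=np.cross(ex,[0,0,1]) # rotation about ax positive: ex->z
g=p0-0.019*r0.as_matrix()[:,2]
for th in (3,6,9,12,15,18):
    t=np.radians(th); v=-.039*ex+.066*np.array([0,0,1]); q=R.from_rotvec(ax*t); 
    gn=g+q.apply(v)-v+[0,0,.004*th/18]; rn=q*r0
    print(th,rel(gn+.019*rn.as_matrix()[:,2],rn,p0,r0))
E
```

```text
clock: 6.98
position: [0.5529, 0.144, 0.0518]
tool_rot: [-0.68, 0.722, -0.089, -0.093]
ft_force: [0.2, 7.4, 6.8]
finger_gap: 0.0131
6.9833 [0.5529 0.144  0.0518] [0.1939 7.4136 6.845 ] 0.013055813081671997
[(64, np.float64(39.6), np.float64(27.6)), (67, np.float64(41.0), np.float64(26.6)), (70, np.float64(41.3), np.float64(22.7)), (73, np.float64(40.9), np.float64(17.0)), (76, np.float64(41.4), np.float64(13.2)), (79, np.float64(41.4), np.float64(8.1)), (82, np.float64(41.8), np.float64(3.7)), (85, np.float64(44.2), np.float64(4.8)), (88, np.float64(45.9), np.float64(3.6)), (91, np.float64(48.1), np.float64(4.2)), (94, np.float64(50.0), np.float64(3.7)), (97, np.float64(52.3), np.float64(4.5))]
[(64, np.float64(41.4), np.float64(28.2)), (67, np.float64(42.4), np.float64(26.3)), (70, np.float64(42.5), np.float64(21.9)), (73, np.float64(42.8), np.float64(17.9)), (76, np.float64(42.8), np.float64(12.9)), (79, np.float64(45.6), np.float64(15.0)), (82, np.float64(47.7), np.float64(15.8)), (85, np.float64(49.5), np.float64(15.3)), (88, np.float64(51.4), np.float64(15.1)), (91, np.float64(53.0), np.float64(14.0)), (94, np.float64(54.3), np.float64(12.2)), (97, np.float64(53.7), np.float64(3.5))]
3 [-0.0107  0.      0.0021 -0.      0.0167 -0.    ]
6 [-0.0211  0.      0.0048 -0.      0.0333 -0.0001]
9 [-0.0312  0.      0.008  -0.      0.05   -0.0001]
12 [-0.041   0.      0.0118 -0.      0.0667 -0.0001]
15 [-0.0505  0.      0.0161 -0.      0.0833 -0.0002]
18 [-0.0595  0.      0.021  -0.      0.1    -0.0002]
```

```bash
python3 -m jog '[1,-0.005,0,0.001,0,0.0083,0, 1,-0.0107,0,0.0021,0,0.0167,0, 1,-0.016,0,0.0034,0,0.025,0, 1,-0.0211,0,0.0048,0,0.0333,0, 1,-0.0262,0,0.0064,0,0.0417,0, 1,-0.0312,0,0.008,0,0.05,0, 1,-0.041,0,0.0118,0,0.0667,0, 1,-0.0505,0,0.0161,0,0.0833,0, 1,-0.0595,0,0.021,0,0.1,0, 1,-0.0595,0,0.021,0,0.1,0, 1,-0.0595,0,0.021,0,0.1,0]'
python3 w.py w5
python3 - <<'E'
from h import *
s=sense();print(s["clock"],s["position"],s["ft_force"],s["finger_gap"],s["joints"])
im=cv2.imread("pics/w5.png")[0:230,150:360]; cv2.imwrite("pics/w5c.png",cv2.resize(im,None,fx=2,fy=2))
E
```

```text
clock: 7.9
position: [0.5511, 0.1543, 0.0406]
tool_rot: [-0.657, 0.698, -0.194, -0.209]
ft_force: [-0.3, 0.0, -0.8]
finger_gap: 0.0129
7.95 [0.5513 0.1542 0.0411] [-0.5094 -1.0818 -0.6204] 0.013203794855159991 [ 0.8323  0.5801 -0.4131  0.3947 -1.0831 -1.1702]
```

View pics/w5c.png

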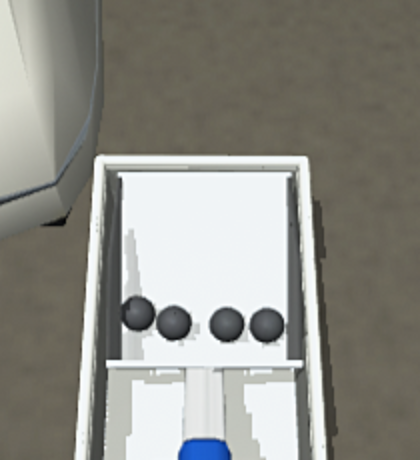

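All four balls are inside the pan (crop row ~320) against its back part, so the scoop holds them. I refine the hopper position from the stored top depth and compute the waypoints.

```bash
cat >> h.py <<'E'
def scoop_tool(lip,th,yaw=-90.):
    "tool pose for scoop lip position, pitch th (mouth up +), heading yaw"
    y=np.radians(yaw); ex=np.array([np.cos(y),np.sin(y),0]); t=np.radians(th); ez=np.array([0,0,1.])
    X=ex*np.cos(t)+ez*np.sin(t); Z=-ex*np.sin(t)+ez*np.cos(t)
    r=toolrot(yaw,15+th); return np.array(lip)-.107*X+.066*Z+.019*r.as_matrix()[:,2], r
E
python3 - <<'E'
from h import *
W=cloud("top",np.load("pics/top_d.npy"))
m=(abs(W[...,2]-.16)<.004)&(abs(W[...,0]-.447)<.06)&(W[...,1]>-.142)&(W[...,1]<-.03)
P=W[m]; print("rim",m.sum(),P.min(0),P.max(0),cv2.minAreaRect((P[:,:2]*1000).astype(np.float32)))
m=(W[...,0]>.5)&(W[...,0]<.6)&(W[...,1]>-.15)&(W[...,1]<.1)&(W[...,2]>.04); P=W[m]
print("centrifuge front",P.min(0),P.max(0), "xmin", [ (round(y,2),P[abs(P[:,1]-y)<.01][:,0].min().round(3),P[abs(P[:,1]-y)<.01][:,2].max().round(3)) for y in np.arange(-.14,.1,.04) if (abs(P[:,1]-y)<.01).any()])
p0,r0=pose(); print("up120",rel(p0+[0,0,.12],r0)); 
# B1: lip (.50,.06,.23) ; B2
for lip,th,yaw in [((.50,.03,.23),18,-93.5),((.447,.0,.235),18,-90),((.447,-.06,.205),18,-90),((.447,-.08,.19),18,-90)]:
    p,r=scoop_tool(lip,th,yaw); print(lip,th,p,rel(p,r))
E
```

```text
rim 136 [ 0.4078 -0.1419  0.1561] [ 0.4911 -0.0592  0.1638] ((449.438232421875, -101.05909729003906), (82.57162475585938, 81.9457015991211), 88.86703491210938)
centrifuge front [ 0.5814 -0.1496  0.0406] [0.6    0.0384 0.191 ] xmin [(np.float64(-0.14), np.float64(0.585), np.float64(0.175)), (np.float64(-0.1), np.float64(0.582), np.float64(0.105)), (np.float64(-0.06), np.float64(0.584), np.float64(0.107)), (np.float64(-0.02), np.float64(0.584), np.float64(0.104)), (np.float64(0.02), np.float64(0.588), np.float64(0.071))]
up120 [ 0.262   0.0015 -0.4022  0.      0.      0.    ]
(0.5, 0.03, 0.23) 18 [0.5068 0.1416 0.2438] [ 0.4936  0.1771 -0.6453  0.001  -0.0005  0.0003]
(0.447, 0.0, 0.235) 18 [0.447  0.1118 0.2488] [ 0.6162  0.4086 -0.5884  0.0116 -0.0005 -0.016 ]
(0.447, -0.06, 0.205) 18 [0.447  0.0518 0.2188] [ 0.7514  0.3934 -0.3572  0.0116 -0.0005 -0.016 ]
(0.447, -0.08, 0.19) 18 [0.447  0.0318 0.2038] [ 0.7856  0.3882 -0.2633  0.0116 -0.0005 -0.016 ]
```

```bash
python3 -m jog '[1,0.013,0,-0.02,0,0,0, 1,0.04,0,-0.06,0,0,0, 1,0.08,0,-0.12,0,0,0, 1,0.13,0,-0.195,0,0,0, 1,0.18,0,-0.27,0,0,0, 1,0.23,0,-0.345,0,0,0, 1,0.27,0.02,-0.41,0,0,0, 1,0.32,0.06,-0.46,0,0,0, 1,0.37,0.1,-0.51,0,0,0, 1,0.42,0.14,-0.56,0,0,0, 1,0.47,0.177,-0.61,0,0,0, 1,0.51,0.22,-0.62,0.003,0,-0.003, 1,0.54,0.27,-0.61,0.006,0,-0.006, 1,0.57,0.32,-0.6,0.008,0,-0.01, 1,0.6,0.37,-0.59,0.01,0,-0.013, 1,0.61,0.4,-0.588,0.0116,0,-0.016, 1,0.616,0.408,-0.588,0.0116,0,-0.016, 1,0.616,0.408,-0.588,0.0116,0,-0.016]'
python3 w.py w6 hopper_mouth knob_grip
python3 - <<'E'
from h import *
s=sense();print(s["clock"],s["position"],s["ft_force"],s["finger_gap"],s["joints"])
im=cv2.imread("pics/w6.png"); m=cv2.inRange(im,(0,0,0),(90,90,90)); 
p0,r0=pose()
for lip,th in [((.448,-.04,.215),18),((.448,-.078,.195),18),((.448,-.082,.185),9),((.448,-.084,.175),0),((.448,-.084,.170),-6),((.448,-.084,.167),-12),((.448,-.084,.165),-20),((.448,-.084,.163),-30),((.448,-.084,.163),-40),((.448,-.084,.163),-48)]:
    p,r=scoop_tool(lip,th,-91); print(lip,th,rel(p,r))
E
```

```text
clock: 9.45
position: [0.4475, 0.112, 0.2504]
tool_rot: [-0.678, 0.678, -0.201, -0.199]
ft_force: [-0.4, 0.4, -0.2]
finger_gap: 0.0134
hopper_mouth 0.72 [ 0.4485 -0.0978  0.1605]
9.6 [0.4481 0.1124 0.2494] [-0.156 -0.235 -1.24 ] 0.013295965851286468 [ 0.9526  0.181  -0.4603  0.3263 -1.4232 -1.0836]
(0.448, -0.04, 0.215) 18 [ 0.0913 -0.0071  0.1577 -0.0036  0.0001  0.0043]
(0.448, -0.078, 0.195) 18 [ 0.1752 -0.0069  0.3076 -0.0036  0.0001  0.0043]
(0.448, -0.082, 0.185) 9 [ 0.2165 -0.0068  0.2994 -0.0033 -0.0499  0.0045]
(0.448, -0.084, 0.175) 0 [ 0.2582 -0.0064  0.2953 -0.0029 -0.0999  0.0048]
(0.448, -0.084, 0.17) -6 [ 0.2886 -0.0061  0.2892 -0.0027 -0.1333  0.005 ]
(0.448, -0.084, 0.167) -12 [ 0.3255 -0.0057  0.2808 -0.0024 -0.1666  0.0051]
(0.448, -0.084, 0.165) -20 [ 0.3816 -0.005   0.2702 -0.0021 -0.211   0.0053]
(0.448, -0.084, 0.163) -30 [ 0.4552 -0.0041  0.2673 -0.0016 -0.2666  0.0055]
(0.448, -0.084, 0.163) -40 [ 0.5336 -0.003   0.2715 -0.0011 -0.3221  0.0057]
(0.448, -0.084, 0.163) -48 [ 0.5951 -0.002   0.2845 -0.0007 -0.3666  0.0059]
```

View pics/w6.png

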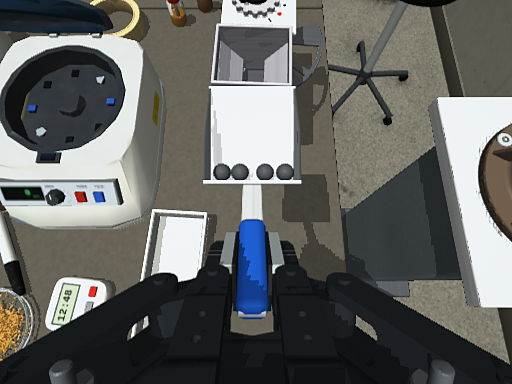

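All four balls lie at the pan's back (row 172), and the hopper is straight ahead at px (254,55), aligned with the scoop. Next I approach it and tip.

```bash
python3 -m jog '[1,0.03,-0.003,0.05,-0.0036,0,0.004, 1,0.065,-0.007,0.11,-0.0036,0,0.004, 1,0.1,-0.007,0.17,-0.0036,0,0.004, 1,0.13,-0.007,0.225,-0.0036,0,0.004, 1,0.155,-0.007,0.27,-0.0036,0,0.004, 1,0.168,-0.007,0.295,-0.0036,0,0.004, 1,0.175,-0.007,0.3076,-0.0036,0,0.004, 1,0.196,-0.007,0.303,-0.0034,-0.025,0.004, 1,0.2165,-0.007,0.2994,-0.0033,-0.05,0.0045, 1,0.237,-0.0066,0.297,-0.003,-0.075,0.0045, 1,0.258,-0.0064,0.2953,-0.003,-0.1,0.005, 1,0.2886,-0.006,0.289,-0.0027,-0.1333,0.005, 1,0.307,-0.006,0.285,-0.0025,-0.15,0.005, 1,0.3255,-0.0057,0.281,-0.0024,-0.1666,0.005, 1,0.3255,-0.0057,0.281,-0.0024,-0.1666,0.005, 1,0.353,-0.005,0.275,-0.002,-0.19,0.005, 1,0.3816,-0.005,0.27,-0.002,-0.211,0.005, 1,0.418,-0.0045,0.268,-0.002,-0.239,0.0055, 1,0.455,-0.004,0.267,-0.0016,-0.2666,0.0055, 1,0.494,-0.0035,0.269,-0.0013,-0.294,0.0057]'
python3 - <<'E'
from h import *
s=sense();print(s["clock"],s["position"],s["ft_force"],s["finger_gap"],s["joints"])
p,r=scoop_tool((.448,-.084,.163),-48,-91); print(rel(p,r))
print(rel(*scoop_tool((.448,-.08,.20),-35,-91)))
E
```

```text
clock: 11.27
position: [0.4492, -0.0278, 0.2613]
tool_rot: [-0.691, 0.701, 0.122, 0.125]
ft_force: [0.2, -0.6, -0.2]
finger_gap: 0.0133
11.2667 [ 0.4492 -0.0278  0.2613] [ 0.2222 -0.624  -0.1629] 0.013332797317738867 [ 0.0525  0.0144 -0.2533 -0.3641 -1.2946  0.0315]
[ 0.0744  0.0008 -0.0676 -0.0003 -0.0717  0.0009]
[-0.0654  0.0006 -0.1308 -0.0004  0.0005  0.0009]
```

```bash
python3 -m jog '[1,0.037,0,-0.034,0,-0.036,0, 1,0.074,0,-0.068,0,-0.072,0, 1,0.074,0,-0.068,0,-0.072,0, 1,0.074,0,-0.068,0,-0.072,0]'
python3 w.py w7
python3 - <<'E'
from h import *
s=sense();print(s["clock"],s["position"],s["ft_force"],s["finger_gap"],s["joints"])
im,d=optics.capture("top"); a=cv2.resize(im[180:300,130:340],None,fx=2.4,fy=2.4)
b=cv2.imread("pics/w7.png"); b=cv2.resize(b,(504,378)); cv2.imwrite("pics/c7.png",np.vstack([a[:,:504],b])[:600])
E
```

```text
clock: 11.6
position: [0.4482, -0.0548, 0.2684]
tool_rot: [-0.669, 0.687, 0.199, 0.201]
ft_force: [-0.1, -0.0, -0.5]
finger_gap: 0.0133
11.65 [ 0.4481 -0.0531  0.2688] [ 0.2685 -0.413  -1.1904] 0.01357654548442553 [-0.1997  0.105  -0.1455 -0.5656 -1.458   0.2827]
```

View pics/c7.png

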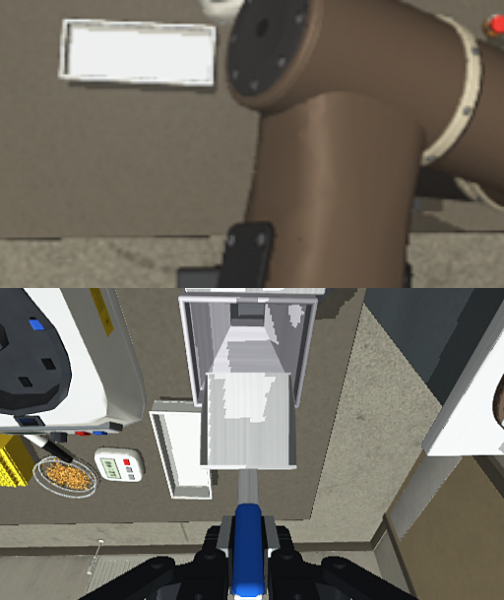

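The scoop is empty, nothing is on the bench in view and the tray is empty, so the balls should be down in the throat. Now I return the scoop.

Run:
```python
from h import *
rT=R.from_quat([-0.679,0.722,-0.089,-0.095]); e=np.array([-.061,-.998,0])
pl=np.array([.5564,.2396,.0522])+.006*e
p0,r0=pose()
print(rel(p0+[0,.03,.03],r0))
print(rel([.449,.10,.28],rT),rel([.50,.17,.25],rT))
pa,ra=pl+[0,0,.12],rT
print("2nd from [.50,.17,.25]",rel(pl+[0,0,.06],rT,np.array([.50,.17,.25]),rT),rel(pl,rT,np.array([.50,.17,.25]),rT))
print(pl)
```

```text
[-0.1658  0.0025 -0.0359  0.      0.      0.    ]
[-0.5334  0.0073  0.2922  0.0028  0.2652  0.0139] [-0.7072 -0.1918  0.5463  0.0028  0.2652  0.0139]
2nd from [.50,.17,.25] [-0.401  -0.2084  0.4633  0.      0.      0.    ] [-0.4629 -0.2085  0.6951  0.      0.      0.    ]
[0.556  0.2336 0.0522]
```

```bash
python3 -m jog '[1,-0.08,0,-0.018,0,0,0, 1,-0.166,0,-0.036,0,0.02,0.002, 1,-0.26,0.003,0.02,0,0.058,0.003, 1,-0.36,0.005,0.1,0.001,0.096,0.005, 1,-0.45,0.006,0.2,0.002,0.134,0.007, 1,-0.533,0.007,0.292,0.0028,0.172,0.01, 1,-0.57,-0.03,0.35,0.0028,0.21,0.012, 1,-0.61,-0.08,0.4,0.0028,0.248,0.0139, 1,-0.65,-0.13,0.46,0.0028,0.2652,0.0139, 1,-0.69,-0.17,0.52,0.0028,0.2652,0.0139, 1,-0.707,-0.192,0.546,0.0028,0.2652,0.0139, 1,-0.707,-0.192,0.546,0.0028,0.2652,0.0139, 1,-0.707,-0.192,0.546,0.0028,0.2652,0.0139]'
python3 - <<'E'
from h import *
s=sense();print(s["clock"],s["finger_gap"])
rT=R.from_quat([-0.679,0.722,-0.089,-0.095]); pl=np.array([.556,.2336,.0522])
for z in (.06,.02,0.001): print(z,rel(pl+[0,0,z],rT))
E
```

```text
clock: 12.78
position: [0.499, 0.1726, 0.251]
tool_rot: [-0.681, 0.721, -0.09, -0.093]
ft_force: [-0.9, 0.3, -0.6]
finger_gap: 0.0132
12.7833 0.01320677632568341
0.06 [-0.3904 -0.2128  0.4714 -0.0012  0.0005  0.0015]
0.02 [-0.4315 -0.2125  0.626  -0.0012  0.0005  0.0015]
0.001 [-0.451  -0.2123  0.6995 -0.0012  0.0005  0.0015]
```

```bash
python3 -m jog '[1,-0.11,-0.06,0.12,0,0,0, 1,-0.22,-0.12,0.25,0,0,0, 1,-0.32,-0.17,0.37,0,0,0, 1,-0.401,-0.209,0.463,0,0,0, 1,-0.401,-0.209,0.463,0,0,0, 1,-0.401,-0.209,0.463,0,0,0, 1,-0.401,-0.209,0.463,0,0,0]'
python3 w.py w8 scoop_lip tray
python3 - <<'E'
from h import *
s=sense();print(s["clock"],s["finger_gap"])
rT=R.from_quat([-0.679,0.722,-0.089,-0.095]); pl=np.array([.556,.2336,.0522])
for z in (.02,0.001): print(z,rel(pl+[0,0,z],rT))
E
```

```text
clock: 13.37
position: [0.5566, 0.2341, 0.1155]
tool_rot: [-0.68, 0.722, -0.089, -0.092]
ft_force: [0.5, 0.1, -0.7]
finger_gap: 0.0136
scoop_lip 0.95 [0.5536 0.1321 0.0594]
13.5167 0.01337827269974542
0.02 [-0.0412  0.0041  0.1717 -0.0017  0.0016 -0.0002]
0.001 [-0.0604  0.0044  0.2452 -0.0017  0.0016 -0.0002]
```

View pics/w8.png

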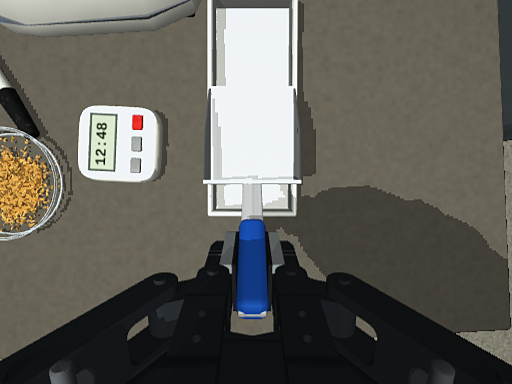

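The scoop sits centred over the tray and clear of both walls, so I lower it.

```bash
python3 -m jog '[1,-0.018,0.003,0.07,-0.001,0.001,0, 1,-0.035,0.004,0.14,-0.001,0.001,0, 1,-0.047,0.004,0.19,-0.001,0.001,0, 1,-0.054,0.004,0.22,-0.001,0.001,0, 1,-0.059,0.004,0.238,-0.001,0.001,0, 1,-0.061,0.004,0.2452,-0.001,0.001,0, 1,-0.061,0.004,0.2452,-0.001,0.001,0, 1,-0.061,0.004,0.2452,-0.001,0.001,0]'
```

```text
clock: 14.18
position: [0.5558, 0.2334, 0.0518]
tool_rot: [-0.679, 0.722, -0.089, -0.095]
ft_force: [-0.5, -0.6, 2.7]
finger_gap: 0.0134
```

```bash
python3 -m jog '[0.8,0,0,0,0,0,0, 0.6,0,0,0,0,0,0, 0.4,0,0,0,0,0,0, 0.2,0,0,0,0,0,0, 0.2,0,0,0,0,0,0, 0.2,0,0,0,0,0,0, 0.2,0,0,-0.08,0,0,0, 0.2,0,0,-0.2,0,0,0, 0.2,0,0,-0.36,0,0,0, 0.2,0,0,-0.52,0,0,0, 0.2,0,0,-0.7,0,0,0, 0.2,0,0,-0.84,0,0,0, 0.2,0,0,-0.84,0,0,0]'
python3 w.py w9 scoop scoop_lip
python3 - <<'E'
from h import *
im=cv2.imread("pics/w9.png"); 
s=sense();print(s["clock"],s["position"],s["finger_gap"],s["joints"])
b=33.8; r=toolrot(0,0)
def kn(xyaw):
    y=np.radians(xyaw); X=np.array([np.cos(y),np.sin(y),0]); Z=np.array([0,0,-1.]); return R.from_matrix(np.c_[X,np.cross(Z,X),Z])
for z in (.30,): print(rel([.446,-.179,z],kn(33.8-180)), rel([.447,-.02,.30],kn(33.8-180)))
E
```

```text
clock: 15.27
position: [0.562, 0.291, 0.2619]
tool_rot: [-0.68, 0.722, -0.09, -0.09]
ft_force: [1.0, 0.6, 1.9]
finger_gap: 0.0684
scoop 0.55 [0.553  0.1669 0.0066]
scoop_lip 0.91 [ 0.5506  0.1313 -0.0015]
15.4167 [0.5588 0.2879 0.2533] 0.0684317773272534 [ 0.8781  0.3669 -0.0174  0.1546 -1.4022 -0.9817]
[ 1.8755  0.3363  0.3097 -0.0379 -0.0775  0.2911] [ 1.2621  0.3713  0.1454 -0.0379 -0.0775  0.2911]
```

```bash
python3 -m jog '[0.4,0.16,0.05,0.01,-0.006,-0.013,0.05, 0.4,0.32,0.1,0.02,-0.013,-0.026,0.1, 0.4,0.48,0.15,0.03,-0.02,-0.04,0.15, 0.4,0.64,0.2,0.04,-0.026,-0.05,0.2, 0.4,0.8,0.25,0.05,-0.032,-0.065,0.25, 0.4,0.95,0.3,0.06,-0.038,-0.0775,0.291, 0.4,0.95,0.3,0.06,-0.038,-0.0775,0.291, 0.4,0.95,0.3,0.06,-0.038,-0.0775,0.291, 0.4,0.95,0.3,0.06,-0.038,-0.0775,0.291]'
cat >> h.py <<'E'
def kn(xyaw):
    y=np.radians(xyaw); X=np.array([np.cos(y),np.sin(y),0]); Z=np.array([0,0,-1.]); return R.from_matrix(np.c_[X,np.cross(Z,X),Z])
E
python3 - <<'E'
from h import *
s=sense();print(s["clock"],s["position"],s["finger_gap"],s["joints"])
print(rel([.446,-.179,.30],kn(33.8-180)))
E
```

```text
clock: 16.17
position: [0.4689, 0.0578, 0.3001]
tool_rot: [-0.288, 0.958, 0.0, -0.0]
ft_force: [-0.7, 0.5, -0.5]
finger_gap: 0.0512
16.1667 [0.4689 0.0578 0.3001] 0.05122170219781791 [ 0.5404 -0.0234 -0.3003 -0.0005 -1.294  -1.5271]
[ 0.5986 -0.7399  0.0002  0.0002 -0.     -0.0019]
```

```bash
python3 -m jog '[0.4,0.1,-0.12,0,0,0,0, 0.4,0.2,-0.245,0,0,0,0, 0.4,0.3,-0.37,0,0,0,0, 0.4,0.4,-0.49,0,0,0,0, 0.4,0.5,-0.62,0,0,0,0, 0.4,0.57,-0.7,0,0,0,0, 0.4,0.598,-0.74,0,0,0,0, 0.4,0.598,-0.74,0,0,0,0, 0.4,0.598,-0.74,0,0,0,0]'
python3 w.py w10 knob_grip hopper_mouth
python3 - <<'E'
from h import *
s=sense();print(s["clock"],s["position"],s["finger_gap"],s["joints"])
W=np.load("pics/w10_W.npy")
m=(abs(W[...,2]-0.189)<0.004)&(np.hypot(W[...,0]-.446,W[...,1]+.178)<0.04)
print("knob",m.sum(),W[m].mean(0),cv2.minAreaRect((W[m][:,:2]*1000).astype(np.float32)))
E
```

```text
clock: 16.92
position: [0.4483, -0.1778, 0.2993]
tool_rot: [-0.291, 0.957, 0.0, -0.002]
ft_force: [-0.7, -0.3, 0.4]
finger_gap: 0.051
knob_grip 0.66 [ 0.443  -0.1816  0.1771]
hopper_mouth 0.96 [ 0.4471 -0.0969  0.1596]
hopper_mouth 0.29 [ 0.449  -0.1071  0.1201]
17.0667 [ 0.4487 -0.1766  0.3001] 0.051059655480679346 [ 0.0347 -0.0048 -0.2826  0.0009 -1.2948 -1.0138]
knob 728 [ 0.4424 -0.1801  0.1887] ((443.1542053222656, -179.26174926757812), (44.43499755859375, 13.39193058013916), 33.513824462890625)
```

View pics/w10.png

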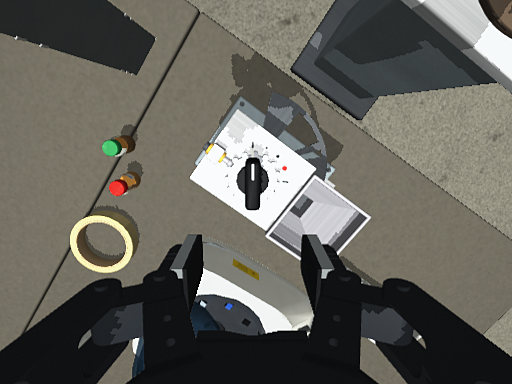

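The knob's bar is upright in the image with the white line pointing to the shut mark at px (252,165). The red third-stop dot is at (284,168), clockwise of it, and the hopper is at (320,215). I descend with the jaws narrowed.

```bash
python3 - <<'E'
from h import *
print(rel([.4442,-.1797,.20],kn(33.5-180)),rel([.4442,-.1797,.163],kn(33.5-180)))
W=np.load("pics/w10_W.npy"); im=cv2.imread("pics/w10.png")
# dark blobs in the hopper interior
m=(im.max(-1)<75)&(abs(W[...,0]-.447)<.036)&(abs(W[...,1]+.1)<.035)&(W[...,2]<.15)
print(m.sum(), W[m].mean(0) if m.any() else None)
E
python3 -m jog '[0.6,0.01,0.04,0.08,0,0,0, 0.6,0.015,0.055,0.16,0,0,0, 0.6,0.015,0.055,0.25,0,0,0, 0.6,0.015,0.055,0.34,0,0,0, 0.6,0.015,0.055,0.4,0,0,0, 0.6,0.015,0.055,0.4,0,0,0, 0.6,0.015,0.055,0.4,0,0,0]'
python3 - <<'E'
from h import *
s=sense();print(s["clock"],s["position"],s["finger_gap"],s["joints"])
print(rel([.4442,-.1797,.163],kn(33.5-180)))
E
```

```text
[ 0.0211 -0.0001  0.4006  0.0001 -0.0006  0.0023] [ 0.0208 -0.0002  0.5486  0.0001 -0.0006  0.0023]
126 [ 0.4517 -0.1018  0.1006]
clock: 17.65
position: [0.4378, -0.1675, 0.2006]
tool_rot: [-0.292, 0.957, -0.0, -0.001]
ft_force: [-0.3, 0.0, 0.8]
finger_gap: 0.0339
17.65 [ 0.4378 -0.1675  0.2006] 0.033868055307961685 [ 0.0571  0.039  -0.4708  0.0012 -1.0629 -1.0366]
[ 0.0058 -0.0549  0.1505  0.     -0.0007  0.0023]
```

My shift guess was about 14 mm off across the bar, still above the knob. I correct that first, then descend.

```bash
python3 -m jog '[0.6,0.003,-0.03,0,0,0,0.001, 0.6,0.006,-0.055,0,0,0,0.002, 0.6,0.006,-0.055,0,0,0,0.002, 0.6,0.006,-0.055,0,0,0,0.002, 0.6,0.006,-0.055,0.05,0,0,0.002, 0.6,0.006,-0.055,0.1,0,0,0.002, 0.6,0.006,-0.055,0.15,0,0,0.002, 0.6,0.006,-0.055,0.15,0,0,0.002, 0.6,0.006,-0.055,0.15,0,0,0.002]'
python3 - <<'E'
from h import *
s=sense();print(s["clock"],s["position"],s["finger_gap"],s["ft_force"],s["wrist_torque"])
print(rel([.4442,-.1797,.163],kn(33.5-180)))
E
```

```text
clock: 18.4
position: [0.444, -0.1806, 0.1633]
tool_rot: [-0.288, 0.958, -0.0, -0.001]
ft_force: [0.4, -0.8, -0.3]
finger_gap: 0.0343
18.4 [ 0.444  -0.1806  0.1633] 0.03431149496792878 [ 0.3659 -0.8342 -0.3034] [ 0.0099 -0.0813 -0.0085]
[-0.0026  0.0025  0.0013 -0.     -0.0005 -0.0004]
```

```bash
python3 -m jog '[0.75,0,0,0,0,0,0, 0.85,0,0,0,0,0,0, 1,0,0,0,0,0,0, 1,0,0,0,0,0,0, 1,0,0,0,0,0,0, 1,0,0,0,0,0,0, 1,0,0,0,0,0,0]'
python3 - <<'E'
from h import *
s=sense();print(s["clock"],s["position"],s["finger_gap"],s["ft_force"],s["wrist_torque"])
M=pose()[1].as_matrix(); print("tool x yaw",np.degrees(np.arctan2(M[1,0],M[0,0])))
E
```

```text
clock: 18.98
position: [0.4445, -0.1798, 0.165]
tool_rot: [-0.288, 0.958, -0.0, 0.001]
ft_force: [-4.2, 7.1, 8.8]
finger_gap: 0.0129
18.9833 [ 0.4445 -0.1798  0.165 ] 0.012897386160566512 [-4.1988  7.1252  8.8008] [2.649  1.5906 0.0636]
tool x yaw -146.54563647520604
```

```bash
python3 -m jog '[1,0,0.003,0,0,0,0.01, 1,0,0.003,0,0,0,0.035, 1,0,0.003,0,0,0,0.06, 1,0,0.003,0,0,0,0.085, 1,0,0.003,0,0,0,0.11, 1,0,0.003,0,0,0,0.135, 1,0,0.003,0,0,0,0.16, 1,0,0.003,0,0,0,0.185, 1,0,0.003,0,0,0,0.21, 1,0,0.003,0,0,0,0.235, 1,0,0.003,0,0,0,0.26, 1,0,0.003,0,0,0,0.285, 1,0,0.003,0,0,0,0.31, 1,0,0.003,0,0,0,0.335, 1,0,0.003,0,0,0,0.36, 1,0,0.003,0,0,0,0.375, 1,0,0.003,0,0,0,0.385, 1,0,0.003,0,0,0,0.395, 1,0,0.003,0,0,0,0.4, 1,0,0.003,0,0,0,0.4]' 
python3 w.py w11 beaker_in ball0_center hopper_mouth
python3 - <<'E'
from h import *
s=sense();print(s["clock"],s["position"],s["finger_gap"],s["ft_force"],s["wrist_torque"],s["joints"])
M=pose()[1].as_matrix(); print("tool x yaw",np.degrees(np.arctan2(M[1,0],M[0,0])))
im,d=optics.capture("scene"); np.save("pics/s11.npy",d)
for l in ("ball0_center","beaker_in","hopper_in","beaker"):
    for r in finder.tip_of("scene",l)[:5]: print(l,round(r["score"],2),towrld("scene",r["centre"]))
a=cv2.resize(im[190:340,200:340],None,fx=3.6,fy=3.6,interpolation=cv2.INTER_CUBIC); b=cv2.imread("pics/w11.png")[60:300,110:400]; b=cv2.resize(b,(290,240))
c=np.zeros((540,800,3),np.uint8); c[:,:504]=a; c[:240,506:796]=b; cv2.imwrite("pics/c11.png",c)
E
```

```text
clock: 20.65
position: [0.4444, -0.1806, 0.165]
tool_rot: [0.33, 0.944, -0.001, 0.001]
ft_force: [-1.9, -4.4, 7.0]
finger_gap: 0.0124
hopper_mouth 0.8 [ 0.447  -0.0982  0.1582]
20.85 [ 0.4444 -0.1806  0.165 ] 0.013032501514203411 [-2.0754 -4.1205  7.4014] [-1.4545  1.056   0.1763] [ 0.0273  0.0911 -0.5045  0.0029 -0.9739 -2.2718]
tool x yaw 141.4963594104617
ball0_center 0.55 [ 0.4418 -0.1282  0.0155]
ball0_center 0.26 [ 0.551   0.1306 -0.0007]
beaker_in 0.5 [ 0.447  -0.1124  0.0325]
hopper_in 0.88 [ 0.4468 -0.1107  0.1216]
hopper_in 0.57 [ 0.4454 -0.1786  0.1784]
beaker 0.58 [ 0.4479 -0.1188  0.0062]
beaker 0.23 [ 0.529  -0.3455  0.0034]
```

View pics/c11.png

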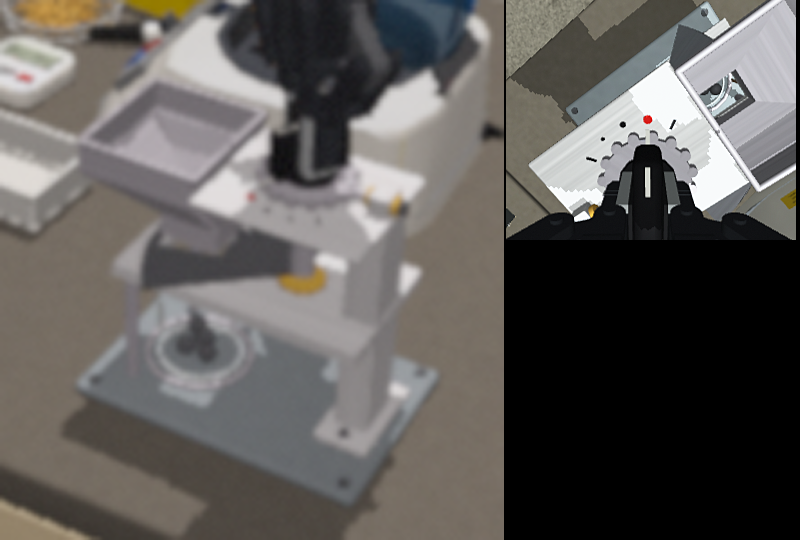

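The white line now points at the red third-stop dot (col 648, tool turned 72.0°). The balls show heaped in the beaker at px (200,340), and the throat is open. I hold a moment and check the throat and beaker once more.

```bash
python3 -m jog '[1,0,0,0,0,0,0, 1,0,0,0,0,0,0, 1,0,0,0,0,0,0, 1,0,0,0,0,0,0, 1,0,0,0,0,0,0, 1,0,0,0,0,0,0]'
python3 w.py w12
python3 - <<'E'
from h import *
W=np.load("pics/w12_W.npy"); im=cv2.imread("pics/w12.png")
m=(abs(W[...,0]-.447)<.036)&(abs(W[...,1]+.1)<.034)
print("dark in hopper z>.09:",(m&(W[...,2]>.09)&(W[...,2]<.15)&(im.max(-1)<70)).sum(), "dark below:",(m&(W[...,2]<.08)&(im.max(-1)<70)).sum())
M=pose()[1].as_matrix(); print("yaw",np.degrees(np.arctan2(M[1,0],M[0,0])),sense()["wrist_torque"])
i2,d=optics.capture("scene"); i3,d3=optics.capture("top"); W3=cloud("top",d3)
ii=i3; a=cv2.resize(i2[270:310,230:290],None,fx=6,fy=6,interpolation=cv2.INTER_CUBIC)
v,u=np.where(m); b=cv2.resize(im[max(v.min()-5,0):v.max()+5,u.min()-5:u.max()+5],(360,340),interpolation=cv2.INTER_CUBIC)
t=cv2.resize(i3[150:300,120:360],(432,270))
c=np.zeros((600,800,3),np.uint8); c[:240,:360]=a; c[245:585,:360]=b; c[:270,366:798]=t; cv2.imwrite("pics/c12.png",c)
E
```

```text
clock: 21.6
position: [0.4444, -0.1806, 0.165]
tool_rot: [0.33, 0.944, -0.001, 0.001]
ft_force: [-1.9, -3.4, 7.6]
finger_gap: 0.0127
dark in hopper z>.09: 160 dark below: 141
yaw 141.49794461817874 [-1.4479  0.9747  0.143 ]
```

View pics/c12.png

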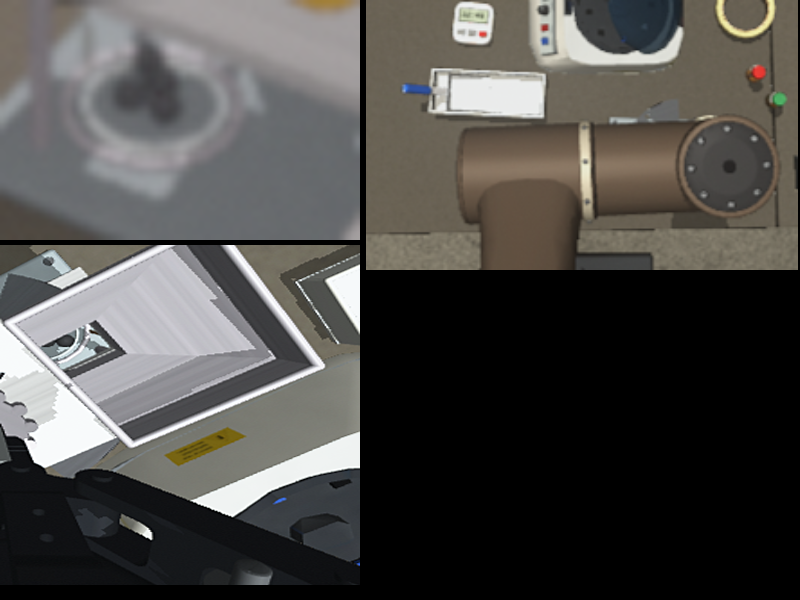

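The beaker shows a heap of about four balls (crop px (148,85)). The hopper is empty and the throat open, the scoop is in the tray, and the bench is clear.

```bash
python3 -c "
from plant import manip; print(manip.hand_in())"
```

```text
the job is handed in; nothing more can be done
None
```

The job is handed in at about 22 s of robot time. The balls are in the beaker and the gripper is still holding the knob at the third click.

- **Scooping and tipping:** I scooped all four balls against the tray's end wall, touching them only with the scoop, and tipped them into the hopper. The scoop then went back on the tray floor.
- **Knob:** I gripped it and turned it 72.0° clockwise. The white line points at the red dot. The tool stayed at that angle through the last half-second hold, with about 0.14 N m on it.
- **Last pictures:** The beaker shows a heap of about four balls. I could not count them exactly in the blurred view. The hopper looks empty with its throat open. I saw no ball on the bench or left in the tray, though the arm hid part of the bench from the top camera. The timer, vials and tape look undisturbed, and the beaker still stands in its ring.
- **Failed or disagreeing checks:**
  - On the way down to the knob I typed a sideways shift about 14 mm wrong. I corrected it while still above the knob, with no contact.
  - The network scored only one ball in the beaker (0.55), so the count rests on the pictures.
  - A crude dark-pixel test of the hopper gave 160 dark pixels. I took these as shadow and gripper edges because the picture shows no ball there.

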